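# Set the pattern easel and hang up a sole pattern

### The arm

A 6-joint arm with a two-finger parallel gripper is mounted at the origin on the work surface. World frame = base frame: x ahead of the robot, y to its left, z up, the work surface at z = 0. Lengths are in mm, angles in degrees, forces in N, time in s.
With the tool pointing down it reaches from about 350 to 850 mm from the base axis. Payload 8.1 kg.
Tool frame: the origin (TCP) lies midway between the tips of the shut fingers; the grasp point (between the pads) lies 19 mm behind it; z points along the fingers, y is the line along which they close (so a half turn about z gives the same grasp; the last joint's range is limited). The gripper opens to 85 mm and grips with 20 to 120 N. Pads are 22 mm wide; open, the fingers measure 114 mm over their backs; the gripper's body (76 mm by 85 mm) begins 54 mm behind the grasp point. The pads swing forward as they close: fully open they stand 13 mm farther back than shut.
Start: joints at [-75.481, 7.471, 85.268, -0, 87.261, -4.893], TCP at [199.433, -565.89, 231.292] pointing down, gripper open.
Joint ranges: [-169.43, 169.43], [-51.17, 129.36], [1.28, 143.12], [-76.62, 256.62], [0, 156.53], [-152.29, 152.29]. Speed limits (degrees/s): [136.94, 136.94, 159.86, 180, 180, 180].

### API

Orientations are given as [roll, pitch, yaw] about the fixed x, y, z axes, in that order (R = Rz(yaw) Ry(pitch) Rx(roll)).
In Python, from bench import r gives the robot as it stands.
- The arm moves only by the shell command python3 steer.py 'ROWS' [FORCE]. ROWS is a JSON list of rows, 1 to 8 of them, each of 7 numbers: a rotation vector rx, ry, rz in units of 10 degrees, then dx, dy, dz in units of 100 mm, then the finger opening in mm; each row is the pose to reach, as a shift and turn from the pose commanded when the command began, along the tool's axes at that moment; what a row does not reach only later rows make up. A row lasts 1/8 s, in which the tool goes at most 62.5 mm and 10.7 degrees, less where a joint would pass 70% of its speed; a pose out of reach is approached as far as the arm can. The fingers move at their own pace and stop on an object; FORCE is the grip in N (left out, the last holds). Time passes only in rows, so rows that do not move let the fingers close. It prints the time, the measured TCP pose, the force, the opening and the grip force at its end. Input that does not fit is refused with a message, and nothing moves.
- r.sense(): the state, without advancing time (a new reading comes with each control period).
- r.snapshot(name): name is "scene" or "top" or "wrist"; returns a dict with "pixels" (384x512x3 uint8, blue, green, red), "fx", "fy", "cx", "cy" (pixels), "pose" (4x4, takes a point from camera to world coordinates). Camera axes: x right, y up, looking along -z (the intrinsics and any distortion apply to the point x, -y, -z); pixel columns grow to the right and rows downward; lengths in mm; the calibration is good to about 2 mm. A picture is of the moment at which its call begins. There is no depth.
- r.hand_in(): hands the job in; it is judged then, once.
The state is a dict: "time": time; "joint_pos": joint angles; "qd": joint speeds; "joint_efforts": joint torques, N m; "tool_pos": TCP position; "tcp_rot": TCP orientation; "ft_force": force on the tool from outside, world axes, zero at the start; "wrist_torque": the same for the moment, N m; "finger_gap": finger opening in mm; "grip_force": force on a finger pad.
Only numpy, scipy, OpenCV 4.12 (cv2) and the standard library are available. Lean on these libraries where they do the work, as an engineer would, in place of code of your own. Each camera call takes 0.05 s, during which the arm holds its last target. There are 200 camera calls.

### The job

On the cobbler's bench, first set the easel: swivel its board back square over its rectangular foot and lean it back to 60 degrees from upright (the ball knob on top is its handle), and let go. Then draw the metal sole pattern out of the low rack, lay it flat on the open bench clear of the rack and let go, so that you can take it again by the broad forepart and hang it by the hole in its heel on the board's peg: toe down, flat against the board, which stays as set. Leave the brush, the hammer and the polish tin where they are.

Things in the scene. Friction and masses are not known exactly. Their poses are not given: they have to be found in the camera images.
- easel: Foot of the pattern easel, fixed to the bench: dark steel plate 170 (x) x 110 (y) x 12 mm. Origin on the bench under its middle, on the vertical swivel axis; x points to the rear of the easel, away from the robot (the foot may be turned some 15 degrees either way), z up. It carries a wooden board on a swivel and a hinge. Easel and rack may stand either way round, left or right.
- swivel (a joint): Swivel of the board about the vertical axis through the foot's origin, rad, counter-clockwise from above; 0 = square over the foot, facing its -x side; range -1.5 to 1.5. Friction joint, stays where left: 0.25 N m, about 3 N at the knob when the board leans 60 degrees. Near upright the knob is close to the swivel axis and cannot turn it well: lean first, then swivel.
- tilt (a joint): Lean of the board, rad: 0 = upright, grows as its top goes back, away from its face; range 0 to 1.35; 60 degrees = 1.047. The hinge line is level, parallel to the board's width, 60 mm above the bench and 60 mm in front of the swivel axis (face side, turning with the swivel). Friction joint, stays where left: 2 to 5 N at the knob.
- knob (a point): Centre of the black ball knob, 26 mm diameter, on a 10 mm stem above the middle of the board's top edge, 37 mm beyond the edge and 187 mm from the hinge line. Axes as the board: z up along the board, x to its rear, y along its width. The board is wood, 130 mm wide, 12 mm thick, its mid plane through the hinge line, reaching from 8 to 150 mm from it.
- peg (a point): On the axis of the steel peg (8 mm diameter, 22 mm long, square out of the face along the board's -x), 2.5 mm before the face: mid thickness of a pattern lying on it. 120 mm from the hinge line, mid-width. Axes as the board (z up it, x to its rear). At each side a guide strip, 22 mm proud, 96 to 148 mm from the hinge line; the heel fits in the 52 mm channel between them, fingers beside it do not.
- rack: Low plywood rack fixed to the bench, open at the front: 110 mm deep, 130 mm wide, 55 mm high, with roof, side walls and back, no floor; inside 110 mm wide and 47 mm high. Origin on the bench under the middle of the open front; x points into the rack, z up.
- pattern: Child's sole pattern: flat aluminium plate 130 mm long, 5 thick, about 80 g, at first flat on the bench, forepart in the rack, heel end sticking out some 55 mm. Origin mid-length on its underside; x heel to toe, z square to the flat. Heel (x -59 to -23) 40 wide with a 16 mm hole; waist (-23 to 7) 34 wide; forepart (7 to 41) 52 wide with parallel sides; round toe to 65. Faces alike.
- eye (a point): Centre of the hanging hole in the pattern's heel: 41 mm from the pattern's origin towards the heel, at mid thickness. Axes as the pattern.
- toe (a point): Point at the toe of the pattern, 60 mm from its origin, at mid thickness.
- tin: Bystander: dark round polish tin, 70 mm diameter, 40 mm high; origin at its underside.
- brush: Bystander: shoe brush lying on the bench.
- hammer: Bystander: hammer lying on the bench.

How it is judged:
By the outcome, as a careful person would: the job done as asked, in the order asked, and still so for the second after the job is handed in, with the robot touching nothing.
It also fails if it takes over 72 s, if anything falls off the work surface, if the arm or the gripper's body presses on something with over 40 N, if the wrist force passes 120 N, or if a joint passes its speed limit or range.

## Working session

There is one attempt and no reset: what is moved stays moved. The work goes in short steps, Python scripts to look and compute and a shell command to move; the robot and the scene stay as the last step left them, time stands still between calls to the robot, and variables do not carry over. Pictures are saved under pics/ and viewed, at most 10 in all, crops included, and the job is handed in when it is done.

```bash
ls; mkdir -p pics; cat > h.py <<'E'
import numpy as np, cv2
from scipy.spatial.transform import Rotation as Rn
from bench import r
def snap(n,f):
    s=r.snapshot(n); cv2.imwrite(f'pics/{f}.png',s['pixels']); np.savez(f'pics/{f}.npz',**{k:v for k,v in s.items() if k!='pixels'}); return s
E
python3 - <<'E'
from h import *
for n in('scene','top'):
    s=snap(n,n+'0'); print({k:v for k,v in s.items() if k!='pixels'})
a=[cv2.imread(f'pics/{n}0.png') for n in('scene','top')]
print(r.sense())
E
```

```text
bench.py
pics
steer.py
{'fx': 355.5038419271067, 'fy': 355.5038419271067, 'cx': 256.9845347864232, 'cy': 180.6915168843782, 'pose': array([[-4.43049814e-01, -6.22467934e-01,  6.45167059e-01,
         1.20681834e+03],
       [ 8.96494408e-01, -3.09352500e-01,  3.17173150e-01,
         2.94154737e+02],
       [ 2.15392727e-03,  7.18912165e-01,  6.95097590e-01,
         8.68953731e+02],
       [ 0.00000000e+00,  0.00000000e+00,  0.00000000e+00,
         1.00000000e+00]])}
{'fx': 371.55675074145046, 'fy': 371.55675074145046, 'cx': 254.5862558352269, 'cy': 191.62400940540547, 'pose': array([[-1.80271364e-02,  9.98860339e-01, -4.41932693e-02,
         5.35076219e+02],
       [-9.99827926e-01, -1.82027528e-02, -3.57460362e-03,
        -4.22529732e-01],
       [-4.37496895e-03,  4.41212249e-02,  9.99016605e-01,
         1.32187246e+03],
       [ 0.00000000e+00,  0.00000000e+00,  0.00000000e+00,
         1.00000000e+00]])}
{'time': 0.1, 'joint_pos': array([-7.54824205e+01,  7.50991027e+00,  8.53237673e+01,  1.88555621e-03,
        8.72615441e+01, -4.89409737e+00]), 'qd': array([-0.04252222, -0.16647875, -0.04489135, -0.1121767 , -0.04508026,
        0.00079785]), 'joint_efforts': array([ 3.17229578e-04, -5.70950675e+01, -5.01942122e+01, -2.49708928e-04,
        8.19239620e-03,  6.44803958e-05]), 'tool_pos': array([ 199.30930199, -565.40287295,  230.35143588]), 'tcp_rot': array([-1.79905286e+02, -1.00001453e-02,  1.94115770e+01]), 'ft_force': array([-1.2166234 , -0.68656368, -0.41794714]), 'wrist_torque': array([-0.0232617 , -0.02571654,  0.06179537]), 'grip_force': 0.0, 'finger_gap': 85.16386498703257}
```
```bash
python3 - <<'E'
import cv2
a=cv2.imread('pics/top0.png'); cv2.imwrite('pics/top0b.png',cv2.resize(a,(800,600),interpolation=cv2.INTER_CUBIC))
a=cv2.imread('pics/scene0.png'); cv2.imwrite('pics/scene0b.png',cv2.resize(a,(800,600),interpolation=cv2.INTER_CUBIC))
E
```

View pics/top0b.png

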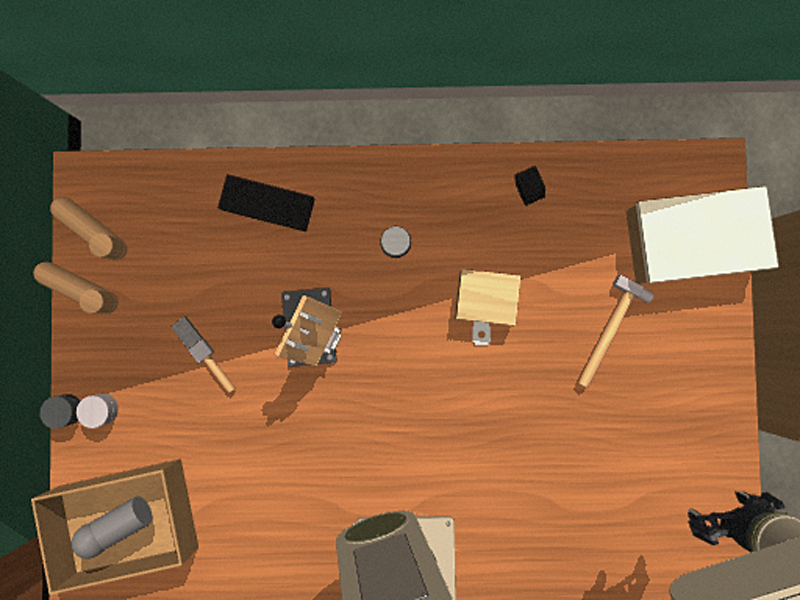

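View pics/scene0b.png

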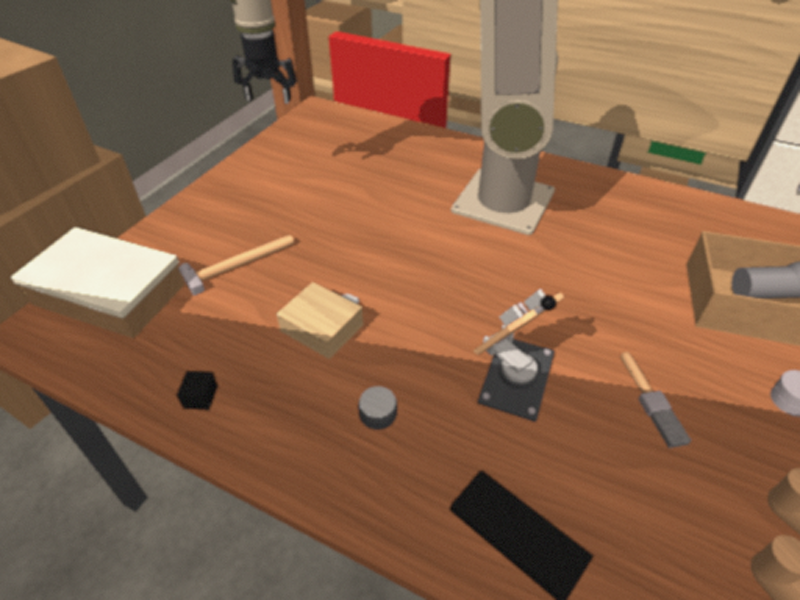

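The top view shows, in 800x600 pixels, the foot at about (308,328), the board leaning left with its knob at (279,321), the rack at (488,297) with the heel at (481,333), and the tin, brush and hammer clear of both. The scene view shows the knob at (548,302), the foot at (517,380) and the rack at (320,318).

```bash
cat >> h.py <<'E'
class Cam:
    def __init__(s,f):
        d=np.load(f'pics/{f}.npz'); s.P=d['pose']; s.K=[float(d[k]) for k in('fx','fy','cx','cy')]
    def ray(s,u,v):
        fx,fy,cx,cy=s.K; d=s.P[:3,:3]@[(u-cx)/fx,-(v-cy)/fy,-1]; return s.P[:3,3],d/np.linalg.norm(d)
    def plane(s,u,v,z):
        o,d=s.ray(u,v); return o+d*(z-o[2])/d[2]
    def proj(s,p):
        fx,fy,cx,cy=s.K; q=(np.atleast_2d(p)-s.P[:3,3])@s.P[:3,:3]
        return np.c_[cx+fx*q[:,0]/-q[:,2], cy-fy*q[:,1]/-q[:,2]]
def tri(*rs):
    A=0;b=0
    for o,d in rs:
        M=np.eye(3)-np.outer(d,d); A=A+M; b=b+M@o
    p=np.linalg.solve(A,b); return p,[round(float(np.linalg.norm((np.eye(3)-np.outer(d,d))@(p-o))),1) for o,d in rs]
def rows(T_to,yprint=True):
    """shift+turn in tool axes from measured pose to a target (pos, R)"""
    s=r.sense(); R0=Rn.from_euler('xyz',s['tcp_rot'],degrees=True)
    p,R=T_to
    print('rot',np.round((R0.inv()*R).as_rotvec(degrees=True),1),'d',np.round(R0.inv().apply(np.array(p)-s['tool_pos']),1))
E
python3 - <<'E'
from h import *
t,s=Cam('top0'),Cam('scene0'); k=.64
print('knob',tri(t.ray(279*k,321*k),s.ray(548*k,302*k)))
for n,uv in dict(c1=(283,291),c2=(330,288),c3=(286,366),c4=(335,363),).items(): print(n,t.plane(uv[0]*k,uv[1]*k,12))
for n,uv in dict(a=(461,270),b=(520,273),c=(516,325),d=(457,320)).items(): print('rack',n,t.plane(uv[0]*k,uv[1]*k,55))
print('eye',t.plane(481*k,335*k,5), 'tin',t.plane(396*k,241*k,40))
w=snap('wrist','w0'); R0=Rn.from_euler('xyz',r.sense()['tcp_rot'],degrees=True)
print(R0.inv().apply(w['pose'][:3,3]-r.sense()['tool_pos']),'\n',np.round(R0.inv().as_matrix()@w['pose'][:3,:3],2),w['fx'])
E
```

```text
knob (array([546.39535578, 230.20886386, 225.57178858]), [1.7, 1.7])
c1 [616.7949618  263.52154107  12.        ]
c2 [621.64543754 157.08900077  12.        ]
c3 [447.72761043 258.34058099  12.        ]
c4 [452.49185161 148.01690255  12.        ]
rack a [ 653.01017672 -135.34098409   55.        ]
rack b [ 644.0523232  -264.12323888   55.        ]
rack c [ 530.64902852 -252.31825771   55.        ]
rack d [ 543.85116122 -124.13065988   55.        ]
eye [ 509.30043416 -182.52782126    5.        ] tin [721.6398403    5.79968825  40.        ]
[ 7.55872661e+01  2.88011684e-02 -1.41763571e+02] 
 [[-0.    0.95  0.3 ]
 [ 1.    0.    0.  ]
 [ 0.    0.3  -0.95]] 282.15706874780886
```

```bash
cat >> h.py <<'E'
def down(yaw): return Rn.from_euler('xyz',[180,0,yaw],degrees=True)
E
python3 -c "
from h import *
rows(((540,-190,300),down(0)))"
```

```text
rot [-0.1  0.  19.4] d [ 446.1 -241.   -69.1]
```

The manual's scale: shifts go in units of 100 mm and turns go in units of 10 degrees. Converting my numbers, 446 mm is 4.46, -241 mm is -2.41, 19.4 degrees is 1.94.

```bash
python3 steer.py '[[0,0,0,0.56,-0.3,-0.69,85],[0,0,1.94,4.46,-2.41,-0.69,85],[0,0,1.94,4.46,-2.41,-0.69,85],[0,0,1.94,4.46,-2.41,-0.69,85],[0,0,1.94,4.46,-2.41,-0.69,85],[0,0,1.94,4.46,-2.41,-0.69,85],[0,0,1.94,4.46,-2.41,-0.69,85],[0,0,1.94,4.46,-2.41,-0.69,85]]'; python3 steer.py '[[0,0,0,0,0,0,85],[0,0,0,0,0,0,85],[0,0,0,0,0,0,85]]'
python3 - <<'E'
from h import *
snap('wrist','w1'); rows(((560,215,330),down(63)))
E
```

```text
time: 1.15
tool_pos: [520.9, -210.8, 298.8]
tcp_rot: [180.0, 0.0, 0.0]
ft_force: [0.6, -0.5, 0.4]
finger_gap: 85.1
grip_force: 0.0
time: 1.52
tool_pos: [519.1, -213.6, 298.6]
tcp_rot: [180.0, 0.0, -0.1]
ft_force: [0.1, -0.5, -0.2]
finger_gap: 85.0
grip_force: 0.0
rot [ -0.    0.  -63.1] d [  40.1 -428.8  -31.4]
```

```bash
python3 steer.py '[[0,0,-6.3,0.4,-4.29,-0.31,85],[0,0,-6.3,0.4,-4.29,-0.31,85],[0,0,-6.3,0.4,-4.29,-0.31,85],[0,0,-6.3,0.4,-4.29,-0.31,85],[0,0,-6.3,0.4,-4.29,-0.31,85],[0,0,-6.3,0.4,-4.29,-0.31,85],[0,0,-6.3,0.4,-4.29,-0.31,85],[0,0,-6.3,0.4,-4.29,-0.31,85]]' ; python3 - <<'E'
from h import *
print(r.sense()['tool_pos'],r.sense()['qd'].max())
snap('wrist','w2')
a=[cv2.imread(f'pics/{n}.png') for n in('w1','w2')]
cv2.imwrite('pics/v1.png',np.vstack([x for x in a])[:, :] if 0 else cv2.resize(a[0],(800,600),interpolation=cv2.INTER_CUBIC))
cv2.imwrite('pics/v2.png',cv2.resize(a[1],(800,600),interpolation=cv2.INTER_CUBIC))
E
```

```text
time: 2.58
tool_pos: [559.6, 219.1, 329.7]
tcp_rot: [-180.0, -0.0, 63.2]
ft_force: [-0.3, 0.5, 0.3]
finger_gap: 85.2
grip_force: 0.0
[559.60591989 219.12428669 329.69780484] 1.9149093482416608
```

View pics/v1.png

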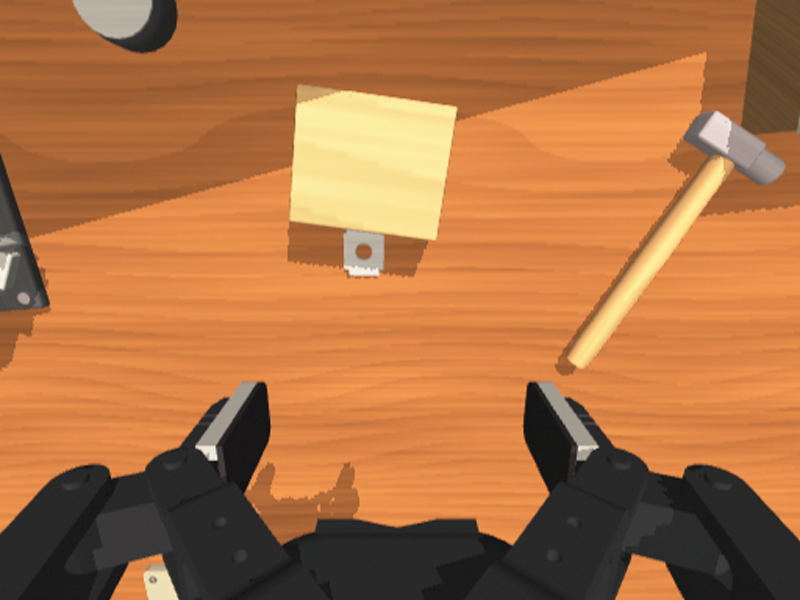

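View pics/v2.png

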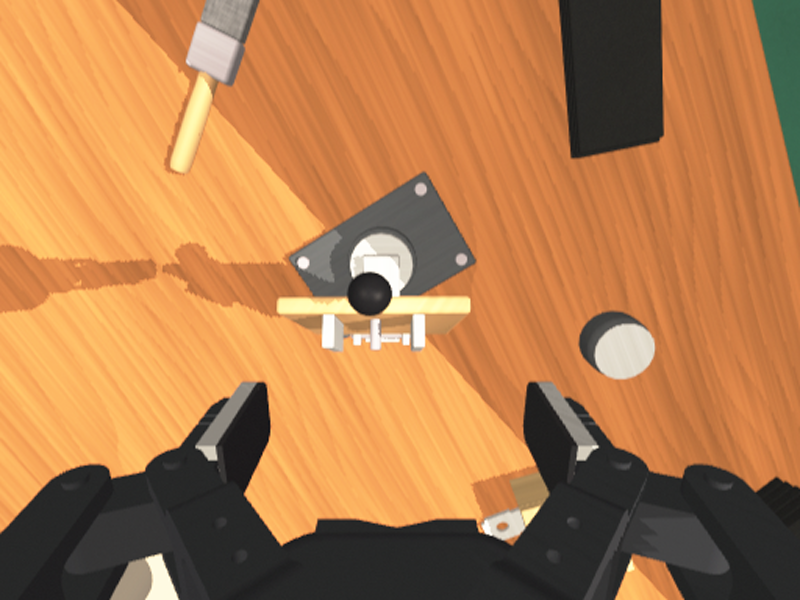

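The first wrist picture shows the rack roof corners at (298,86), (457,106), (436,240) and (290,220), with the pattern's hole at (363,251). The second shows the knob at (370,293), foot corners at (424,173), (475,262) and (290,257), and the board edge nearly level, from (278,304) to (470,304).

```bash
python3 - <<'E'
from h import *
from scipy.optimize import least_squares
t,s,w1,w2=Cam('top0'),Cam('scene0'),Cam('w1'),Cam('w2'); k=.64
R=lambda c,u,v:c.ray(u*k,v*k)
print('knob',tri(R(t,279,321),R(s,548,302),R(w2,370,293)))
# foot fit: corners
C=np.array([[85,55],[85,-55],[-85,55],[-85,-55]])
def P(c,uv,z): return c.plane(uv[0]*k,uv[1]*k,z)[:2]
obs=[(0,P(w2,(424,173),12),2),(1,P(w2,(475,262),12),2),(2,P(w2,(290,257),12),2),(0,P(t,(283,291),12),1),(1,P(t,(330,288),12),1),(2,P(t,(286,366),12),1),(3,P(t,(335,363),12),1)]
def rot(a): return np.array([[np.cos(a),-np.sin(a)],[np.sin(a),np.cos(a)]])
def fit(C,obs):
    f=lambda q:np.concatenate([(rot(q[2])@C[i]+q[:2]-p)*w for i,p,w in obs])
    q=least_squares(f,[500,0,0]); print(q.x[:2],np.degrees(q.x[2]),np.round(q.fun,1)); return q.x
print('foot');F=fit(C,obs)
# rack: roof z=55 ; origin mid front
C=np.array([[110,65],[110,-65],[0,-65],[0,65]])
for a,sol in(('w',[(298,86),(457,106),(436,240),(290,220)]),):
    print('rack');fit(C,[(i,P(w1,u,55),1) for i,u in enumerate(sol)])
print('eye',P(w1,(363,251),5),P(w2,(503,526),5),P(t,(481,335),5),'tri',tri(R(w1,363,251),R(w2,503,526),R(s,351,298)))
print('heelcorners',P(w1,(344,231),5),P(w1,(383,234),5),P(w1,(344,268),5),P(w1,(382,269),5))
E
python3 - <<'E'
import cv2
a=cv2.imread('pics/w1.png')[135:190,170:290]; cv2.imwrite('pics/v3.png',cv2.resize(a,None,fx=6,fy=6,interpolation=cv2.INTER_CUBIC))
E
```

```text
knob (array([547.08430864, 230.43586478, 225.61373193]), [1.8, 1.7, 1.1])
foot
[536.11739745 208.21131411] 3.9770081519480374 [ 4.   0.9  1.4 -6.7 -8.3  2.9  0.3  5.5  3.1  2.2 -0.2 -1.2  2.6 -0.6]
rack
[ 539.87368214 -185.23736666] -7.389136759629588 [ 2.2  1.1  0.3 -1.1 -0.8 -1.1 -1.7  1.1]
eye [ 513.35778325 -180.55383774] [ 514.68888927 -179.32927822] [ 509.30043416 -182.52782126] tri (array([ 511.9324765 , -175.56414413,   11.97065863]), [6.1, 4.3, 8.0])
heelcorners [ 533.27935494 -162.32967199] [ 530.2656824  -200.69051931] [ 496.05038565 -160.95297146] [ 494.95440662 -199.30576859]
```

View pics/v3.png

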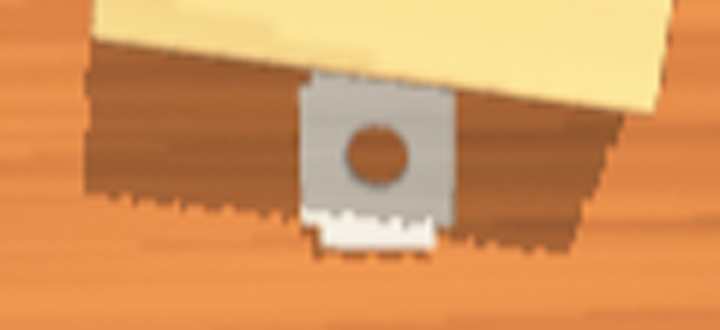

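The crop shows the heel with its sides upright in the picture and its hole at crop pixel (377,155), so the pattern's axis runs close to world x.

```bash
python3 -c "
from h import *
rows(((547,230.4,204),down(63)))"
```

```text
rot [-0.   0.   0.1] d [  6.2 -17.4 125.6]
```

```bash
python3 steer.py '[[0,0,0,0.06,-0.17,0.4,85],[0,0,0,0.06,-0.17,0.8,85],[0,0,0,0.06,-0.17,1.1,85],[0,0,0,0.06,-0.17,1.26,85],[0,0,0,0.06,-0.17,1.26,85],[0,0,0,0.06,-0.17,1.26,20],[0,0,0,0.06,-0.17,1.26,20],[0,0,0,0.06,-0.17,1.26,20]]' 40; python3 steer.py '[[0,0,0,0,0,0,20],[0,0,0,0,0,0,20],[0,0,0,0,0,0,20]]'
```

```text
time: 3.62
tool_pos: [547.9, 229.7, 204.9]
tcp_rot: [179.9, -0.1, 63.0]
ft_force: [0.5, -0.2, -0.6]
finger_gap: 31.7
grip_force: 0.0
time: 4.0
tool_pos: [547.5, 230.0, 204.8]
tcp_rot: [180.0, -0.1, 63.0]
ft_force: [-3.5, 0.9, 6.5]
finger_gap: 23.5
grip_force: 39.0
```

```bash
python3 steer.py '[[0,0,0,0.094,0,0.053,20],[0,0,0,0.204,0,0.124,20],[0,0,0,0.308,0,0.203,20],[0,0,0,0.406,0,0.288,20],[0,0,0,0.499,0,0.381,20],[0,0,0,0.584,0,0.479,20],[0,0,0,0.663,0,0.583,20],[0,0,0,0.75,0,0.721,20]]'; python3 - <<'E'
from h import *
F=(536,208)
s=r.sense();print(s['tool_pos']); snap('wrist','w3');snap('top','t3');snap('scene','s3')
a=cv2.imread('pics/w3.png');cv2.imwrite('pics/v4.png',cv2.resize(a,(800,600),interpolation=cv2.INTER_CUBIC))
E
```

```text
time: 5.0
tool_pos: [582.0, 297.2, 132.2]
tcp_rot: [180.0, -0.1, 63.0]
ft_force: [-2.4, 1.8, 3.9]
finger_gap: 23.6
grip_force: 40.6
[581.95022462 297.23935117 132.17495854]
```

View pics/v4.png

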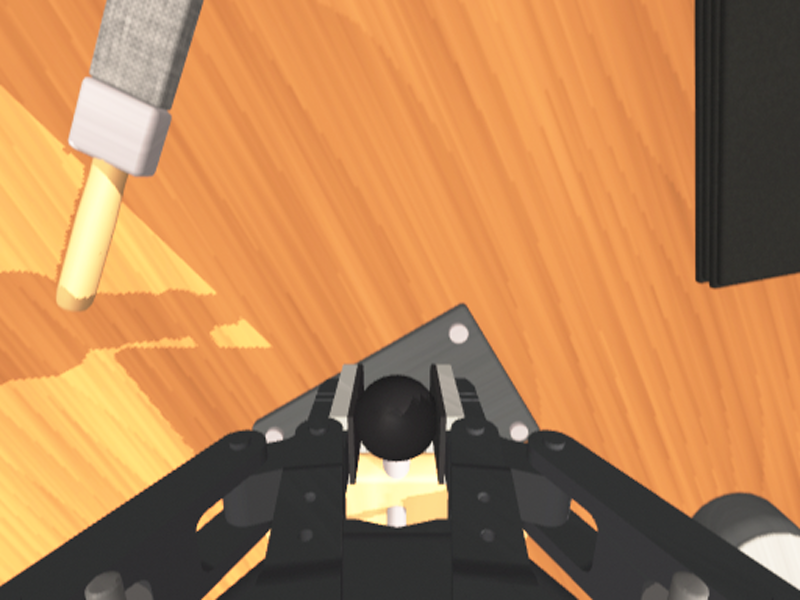

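The wrist picture shows the black knob firmly between the pads at (397,418). The foot's corners are at (463,304) and (537,428), and its far edge leads to (258,419).

```bash
python3 - <<'E'
from h import *
w=Cam('w3');w2=Cam('w2');k=.64
def P(c,u,v): return c.plane(u*k,v*k,12)[:2]
a,b,c=P(w,463,304),P(w,537,428),P(w,258,419)
print(a,b,c); d=lambda p,q:np.degrees(np.arctan2(*(p-q)[::-1]))
print('len',np.linalg.norm(a-b),'widthdir',d(a,b)-90,'longdir',d(a,c))
# pull the edges with a line fit: dark foot vs wood, sampled along both edges
img=cv2.cvtColor(cv2.imread('pics/w3.png'),cv2.COLOR_BGR2HSV)[...,1].astype(float)
def edge(cc,im,p,q,n=15,lo=.12,hi=.88):
    p,q=np.array(p)*k,np.array(q)*k; t=(q-p)/np.linalg.norm(q-p); nn=np.array([-t[1],t[0]]); out=[]
    for f in np.linspace(lo,hi,n):
        x0=p+(q-p)*f; ss=np.arange(-6,6.1,.25)
        v=cv2.remap(im.astype(np.float32),(x0[0]+ss*nn[0]).astype(np.float32)[None],(x0[1]+ss*nn[1]).astype(np.float32)[None],1)[0]
        g=np.abs(np.gradient(cv2.GaussianBlur(v[None],(5,1),0)[0])); x=x0+nn*ss[g.argmax()]; out.append(cc.plane(x[0],x[1],12)[:2])
    o=np.array(out,np.float32); vx,vy,x,y=cv2.fitLine(o,cv2.DIST_HUBER,0,.01,.01).ravel(); A=np.degrees(np.arctan2(vy,vx)); return A,np.array([x,y]),np.abs((o-[x,y])@[-vy,vx]).mean()
for l,p,q,hi in(('long',(463,304),(258,419),.6),('wid',(463,304),(537,428),.85)): print(l,edge(w,img,p,q,hi=hi))
im2=cv2.cvtColor(cv2.imread('pics/w2.png'),cv2.COLOR_BGR2HSV)[...,1]
for l,p,q in(('long2',(424,173),(290,257)),('wid2',(424,173),(475,262))): print(l,edge(w2,im2,p,q))
E
```

```text
[615.97895309 272.86917818] [624.30916434 169.1716976 ] [458.44543205 261.51343257]
len 104.0315331899386 widthdir 4.592813887772621 longdir 4.123013619313236
long (np.float32(4.387649), array([560.41113, 269.7644 ], dtype=float32), np.float32(0.3902649))
wid (np.float32(-85.19904), array([620.53204, 227.19992], dtype=float32), np.float32(0.110909365))
long2 (np.float32(4.678046), array([529.65326, 263.6287 ], dtype=float32), np.float32(0.08354939))
wid2 (np.float32(-85.30498), array([620.25757, 221.9568 ], dtype=float32), np.float32(0.13268329))
```

```bash
python3 steer.py '[[0,0,0.75,-0.009,0.132,0,20],[0,0,1.5,-0.034,0.261,0,20],[0,0,2.25,-0.077,0.387,0,20],[0,0,3,-0.135,0.505,0,20],[0,0,3.75,-0.209,0.615,0,20],[0,0,4.5,-0.296,0.714,0,20],[0,0,5.2,-0.388,0.796,0,20],[0,0,5.75,-0.467,0.852,0,20]]'; python3 steer.py '[[0,0,0,0,0,0,20],[0,0,0,0,0,0,20],[0,0,0,0,0,0,60],[0,0,0,0,0,0,60]]'; python3 - <<'E'
from h import *
rows(((500,150,300),down(4.5)))
E
```

```text
time: 6.15
tool_pos: [635.8, 216.6, 131.2]
tcp_rot: [-179.9, 0.0, 5.3]
ft_force: [-2.2, 5.2, 1.9]
finger_gap: 23.5
grip_force: 40.6
time: 6.65
tool_pos: [636.2, 215.9, 131.5]
tcp_rot: [180.0, -0.0, 5.6]
ft_force: [-0.1, 0.2, 0.2]
finger_gap: 58.8
grip_force: 0.0
rot [ 0.  -0.   1.1] d [-141.9   52.5 -168.4]
```

Converted, -50 mm is -0.5, -170 mm is -1.7.

```bash
python3 steer.py '[[0,0,0,0,0,-0.5,85],[0,0,0,0,0,-1,85],[0,0,0,-0.4,0,-1.5,85],[0,0,0,-0.9,0,-1.7,85],[0,0,0,-1.1,0,-1.7,85],[0,0,0,-1.1,0,-1.7,85],[0,0,0,-1.1,0,-1.7,85]]'; python3 - <<'E'
from h import *
print(r.sense()['tool_pos'])
for n in('wrist','top','scene'): snap(n,n[0]+'4')
a=cv2.imread('pics/w4.png');cv2.imwrite('pics/v5.png',cv2.resize(a,(800,600),interpolation=cv2.INTER_CUBIC))
E
```

```text
time: 7.52
tool_pos: [527.1, 205.4, 301.3]
tcp_rot: [180.0, 0.0, 5.5]
ft_force: [-0.3, -0.2, -0.2]
finger_gap: 84.9
grip_force: 0.0
[527.08531513 205.39004033 301.32996068]
```

View pics/v5.png

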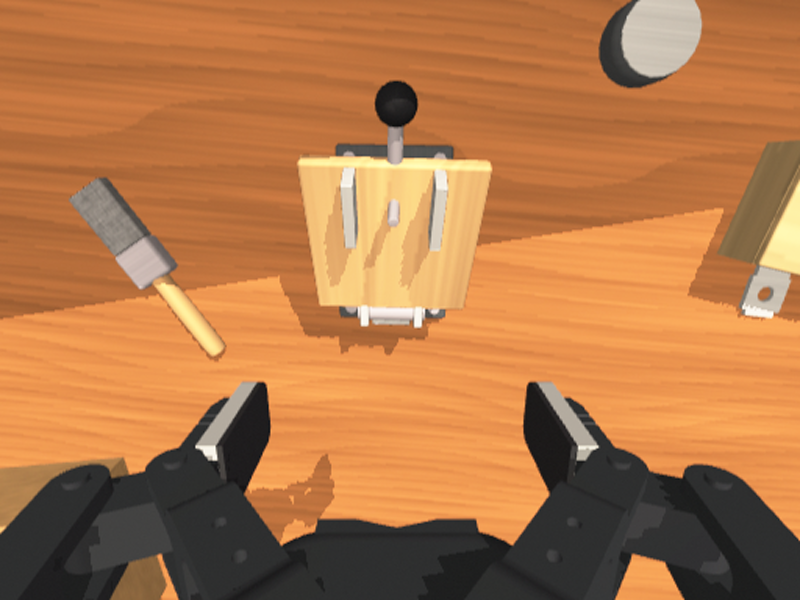

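The board now leans back square over the foot. The knob is at (396,103), the board's top edge runs from (299,158) to (491,162), its lower corners are at (320,306) and (465,307), and the foot's rear corners are at (337,146) and (453,147).

```bash
cat > fit.py <<'E'
from h import *
from scipy.optimize import least_squares
k=.64
def blob(n,g,rad=9):
    im=cv2.imread(f'pics/{n}.png').max(2); u,v=[int(round(x)) for x in Cam(n).proj(g)[0]]
    p=im[v-rad:v+rad+1,u-rad:u+rad+1]; m=(p<45).astype(np.uint8); nl,l,st,c=cv2.connectedComponentsWithStats(m)
    i=1+st[1:,4].argmax(); return (c[i][0]+u-rad,c[i][1]+v-rad),st[i]
def Rz(a): return Rn.from_euler('z',a).as_matrix()
def model(q):
    cx,cy,fy,sw,ti=q; R=Rz(fy+sw); B=R@Rn.from_euler('y',ti).as_matrix(); h=np.array([cx,cy,0])+R@[-60,0,60]
    brd=lambda x,y,z:h+B@np.array([x,y,z],float)
    foot=lambda x,y:np.array([cx,cy,12])+Rz(fy)@np.array([x,y,0.])
    return brd,foot,B
def easel(obs,q0=(536,209,.08,0,1.05),off=True):
    def f(q):
        brd,foot,_=model(q[:5]); e=[]
        for c,kind,a,uv,w in obs:
            p=(brd if kind=='b' else foot)(*a); e+=list((c.proj(p)[0]-uv)*w)
        return np.array(e)
    s=least_squares(f,q0,loss='soft_l1',f_scale=1); return s.x,f(s.x)
E
python3 - <<'E'
from fit import *
w,t,s=Cam('w4'),Cam('t4'),Cam('s4'); g=np.array([636,216,152.])
kt,_=blob('t4',g); ks,_=blob('s4',g,12); kw,_=blob('w4',g,22)
print(kt,ks,kw,_); print('knob',tri(t.ray(*kt),s.ray(*ks),w.ray(*kw)))
U=lambda u,v:np.array([u*k,v*k])
ob=[(w,'b',(0,0,187),np.array(kw),1),(w,'b',(6,65,150),U(299,158),1),(w,'b',(6,-65,150),U(491,161),1),(w,'b',(-6,65,8),U(320,306),1),(w,'b',(-6,-65,8),U(465,307),1),
(w,'f',(85,55),U(337,146),1),(w,'f',(85,-55),U(453,147),1),(w,'b',(-6,65,150),U(301,170),1),(w,'b',(-6,-65,150),U(489,172),1)]
for extra in(0,1):
    o=ob+([(t,'b',(0,0,187),np.array(kt),1),(s,'b',(0,0,187),np.array(ks),1)] if extra else [])
    q,e=easel(o); print(q[:2],np.degrees(q[2:]),np.round(e,1))
E
```

```text
(np.float64(187.4318181818182), np.float64(176.95454545454547)) (np.float64(329.46153846153845), np.float64(234.96153846153845)) (np.float64(253.24064171122996), np.float64(66.19251336898395)) [  9   5  27  29 561]
knob (array([637.3747199 , 215.93719426, 153.27362777]), [1.1, 0.7, 0.8])
[534.57165765 208.10316436] [ 4.96018805 -0.42885967 59.32186266] [-0.   3.1 -0.5 -0.3  0.3 -0.   0.   2.5  0.3  3.4 -1.2 -0.2  0.9 -0.1
 -3.6 -1.9  3.2 -0.9]
[534.28401175 208.08585261] [ 4.96053933 -0.46406406 59.79028947] [ 0.   2.7 -0.3 -0.6  0.2 -0.3  0.   2.6  0.3  3.6 -1.2  0.   0.9  0.1
 -3.4 -2.3  3.  -1.3 -0.4  0.4  0.  -0.7]
```

```bash
python3 -c "
from h import *
rows(((512,-180.5,80),down(-2)))"
```

```text
rot [0.  0.1 7.5] d [-51.8 382.6 221.1]
```

```bash
python3 steer.py '[[0,0,0.75,-0.08,0.6,0,85],[0,0,0.75,-0.16,1.2,0,85],[0,0,0.75,-0.24,1.8,0.1,85],[0,0,0.75,-0.33,2.4,0.4,85],[0,0,0.75,-0.41,3,0.9,85],[0,0,0.75,-0.48,3.5,1.3,85],[0,0,0.75,-0.518,3.826,1.7,85],[0,0,0.75,-0.518,3.826,2.21,85]]' 60; python3 steer.py '[[0,0,0,0,0,0,85],[0,0,0,0,0,0,85],[0,0,0,0,0,0,85]]'
python3 - <<'E'
from h import *
s=snap('wrist','w5')
rows(((512,-180.5,-1),down(-2)))
im=cv2.cvtColor(s['pixels'],cv2.COLOR_BGR2HSV); print(Cam('w5').proj([(513.5,-180.5,5),(495,-160,5)]))
cv2.imwrite('pics/v6.png',cv2.resize(s['pixels'],(800,600)))
E
```

```text
time: 8.68
tool_pos: [512.8, -184.0, 80.2]
tcp_rot: [179.9, -0.2, -2.2]
ft_force: [-0.1, -0.6, -0.6]
finger_gap: 84.9
grip_force: 0.0
time: 9.05
tool_pos: [514.1, -180.7, 83.9]
tcp_rot: [179.9, -0.3, -1.9]
ft_force: [0.7, -0.4, 0.5]
finger_gap: 84.9
grip_force: 0.0
rot [ 0.1 -0.3  0.1] d [-2.4 -0.2 84.7]
[[253.08774388 203.01859517]
 [229.66890441 224.45789336]]
```

View pics/v6.png

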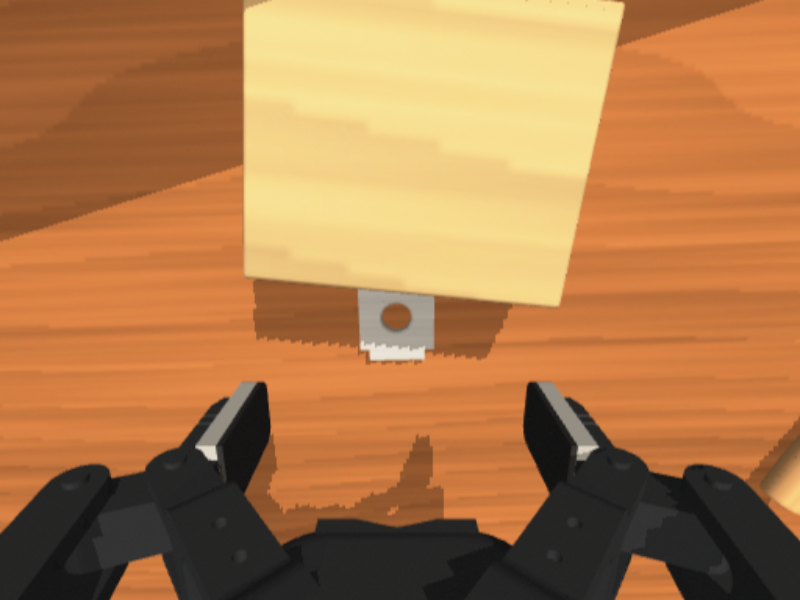

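The hole is at (396,317), exactly where the estimate puts it, with the fingers straddling the heel line.

```bash
python3 steer.py '[[0,0,0,-0.01,0,0.3,85],[0,0,0,-0.01,0,0.6,85],[0,0,0,-0.01,0,0.76,85],[0,0,0,-0.01,0,0.76,85],[0,0,0,-0.01,0,0.76,85],[0,0,0,-0.01,0,0.76,85]]'; python3 -c "
from h import *
print(r.sense()['qd'].round(1));rows(((512,-180.5,-1),down(-2)))"
```

```text
time: 9.85
tool_pos: [512.0, -180.8, 6.2]
tcp_rot: [179.9, -0.1, -2.0]
ft_force: [0.5, 0.3, 1.3]
finger_gap: 84.8
grip_force: 0.0
[ 0.   0.2  0.3  0.1 -0.2  0.1]
rot [ 0.1 -0.1  0. ] d [ 0.  -0.3  7.2]
```

```bash
python3 steer.py '[[0,0,0,0,0,0.055,85],[0,0,0,0,0,0.055,55],[0,0,0,0,0,0.055,46],[0,0,0,0,0,0.055,36],[0,0,0,0,0,0.055,36],[0,0,0,0,0,0.055,36],[0,0,0,0,0,0.055,36],[0,0,0,0,0,0.055,36]]' 50
```

```text
time: 10.85
tool_pos: [511.2, -180.4, -0.4]
tcp_rot: [180.0, -0.0, -2.0]
ft_force: [-0.6, 0.4, 5.5]
finger_gap: 37.9
grip_force: 51.0
```

```bash
python3 steer.py '[[0,0,0,-0.05,0,-0.02,36],[0,0,0,-0.25,0,-0.03,36],[0,0,0,-0.5,0,-0.03,36],[0,0,0,-0.75,0,-0.03,36],[0,0,0,-1,0,-0.03,36],[0,0,0,-1.25,0,-0.03,36],[0,0,0,-1.3,0,-0.03,36],[0,0,0,-1.3,0,-0.03,36]]'; python3 steer.py '[[0,0,0,0,0,0.025,36],[0,0,0,0,0,0.025,36],[0,0,0,0,0,0.025,50],[0,0,0,0,0,0.025,60],[0,0,0,0,0,0.025,85],[0,0,0,0,0,-0.3,85],[0,0,0,0,0,-0.7,85],[0,0,0,0,0,-1.2,85]]'
```

```text
time: 11.85
tool_pos: [381.0, -175.9, 2.3]
tcp_rot: [180.0, -0.0, -2.0]
ft_force: [-1.1, 0.1, -0.2]
finger_gap: 37.8
grip_force: 50.5
time: 12.85
tool_pos: [380.1, -175.2, 122.7]
tcp_rot: [-179.9, 0.1, -2.0]
ft_force: [0.2, -1.1, -0.6]
finger_gap: 84.8
grip_force: 0.0
```

```bash
python3 -c "
from h import *
rows(((465,-183,300),down(90)))"
```

```text
rot [ -0.1   0.  -92. ] d [  84.9    4.6 -177.5]
```

```bash
python3 steer.py '[[0,0,-1,0.3,0.02,-0.2,85],[0,0,-2,0.68,0.03,-0.4,85],[0,0,-3,0.68,0.03,-0.4,85],[0,0,-4,0.68,0.03,-0.4,85],[0,0,-5,0.68,0.03,-0.4,85],[0,0,-6,0.68,0.03,-0.4,85],[0,0,-7,0.68,0.03,-0.4,85],[0,0,-8,0.68,0.03,-0.4,85]]'; python3 steer.py '[[0,0,-1,0,0,0,85],[0,0,-2,0,0,0,85],[0,0,-3,0,0,0,85],[0,0,-4,0,0,0,85],[0,0,-5,0,0,0,85],[0,0,-6,0,0,0,85],[0,0,-7,0,0,0,85],[0,0,-8,0,0,0,85]]';python3 steer.py '[[0,0,-1,0,0,0,85],[0,0,-2,0,0,0,85],[0,0,-2,0,0,0,85],[0,0,-2,0,0,0,85]]'
python3 - <<'E'
from h import *
print(r.sense()['joint_pos'])
s=snap('wrist','w6');snap('top','t6')
cv2.imwrite('pics/v7.png',cv2.resize(s['pixels'],(800,600)))
rows(((448,-178,0),down(178)))
E
```

```text
time: 13.85
tool_pos: [448.7, -181.1, 162.1]
tcp_rot: [-180.0, -0.0, 78.3]
ft_force: [0.3, -0.0, -0.1]
finger_gap: 85.2
grip_force: 0.0
time: 14.85
tool_pos: [448.7, -181.1, 162.1]
tcp_rot: [180.0, -0.0, 158.3]
ft_force: [0.3, -0.0, -0.1]
finger_gap: 85.0
grip_force: 0.0
time: 15.35
tool_pos: [448.7, -181.1, 162.2]
tcp_rot: [180.0, -0.0, 177.8]
ft_force: [-0.1, 0.9, 0.9]
finger_gap: 85.2
grip_force: 0.0
[-2.80549672e+01 -8.29022584e+00  1.08246761e+02  7.03672484e-04
  8.00452170e+01 -1.15837518e+02]
rot [ 0.  -0.  -0.1] d [  0.8   3.1 162.2]
```

View pics/v7.png

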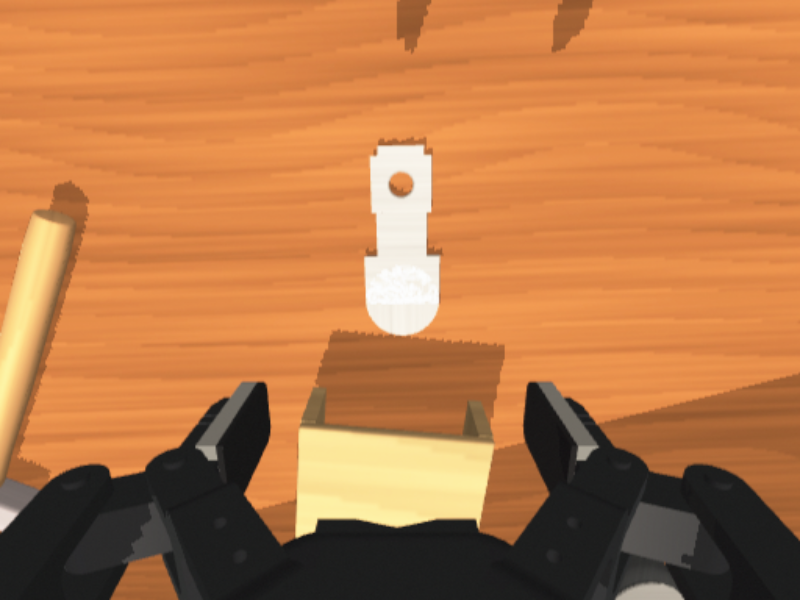

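The pattern lies flat on the open bench clear of the rack: hole at (401,183), toe end at (403,335), heel end at (400,145).

```bash
python3 - <<'E'
from h import *
w,t=Cam('w6'),Cam('t6');k=.64
s=cv2.imread('pics/w6.png').astype(int); m=((s.min(2)>150)).astype(np.uint8); n,l,st,c=cv2.connectedComponentsWithStats(m)
# the blob at the hole's flank
i=l[int(240*k),int(402*k)]; ys,xs=np.where(l==i); P=np.array([w.plane(u,v,5)[:2] for u,v in zip(xs,ys)])
e=w.plane(401*k,183.5*k,5)[:2]; toe=w.plane(403*k,335*k,5)[:2]; heel=w.plane(400.5*k,145*k,5)[:2]
print('eye',e,'toe',toe,np.linalg.norm(toe-e),'heel',heel, 'n',len(P),P.min(0),P.max(0))
mn=P.mean(0); U,S,V=np.linalg.svd(P-mn); d=V[0]*np.sign(V[0][0]); a=np.degrees(np.arctan2(d[1],d[0]))
q=(P-mn)@np.array([d,[-d[1],d[0]]]).T; print('axis',a,'mean',mn,'ext',q.min(0),q.max(0),'eye in axes',(e-mn)@np.array([d,[-d[1],d[0]]]).T)
print('height check eye w/t', t.proj([*e,5]))
g=e+65*d; print('grasp',g); rows(((*g,-0.5),down(180+a)))
E
```

```text
eye [ 383.54664654 -175.47393207] toe [ 489.858956   -177.81223059] 106.33802134582082 heel [ 359.78639085 -174.94606058] n 4476 [ 359.41803723 -203.57830183] [ 489.4651596  -152.11551189]
axis -1.2500945781547363 mean [ 424.89069712 -177.02194104] ext [-65.19041576 -25.93070084] [64.52450675 25.46045761] eye in axes [-41.36798252   0.64565659]
height check eye w/t [[306.70601337 250.20733445]]
grasp [ 448.53117596 -176.89200687]
rot [ 0.  -0.  -0.9] d [  0.4   4.2 162.7]
```

The manual's scale: shifts go in units of 100 mm and turns go in units of 10 degrees. Converting my numbers, 40 mm is 0.4, 4 mm is 0.04, -0.9 degrees is -0.09.

```bash
python3 steer.py '[[0,0,-0.09,0.004,0.04,0.4,85],[0,0,-0.09,0.004,0.04,0.9,85],[0,0,-0.09,0.004,0.04,1.3,85],[0,0,-0.09,0.004,0.04,1.55,85],[0,0,-0.09,0.004,0.04,1.635,85],[0,0,-0.09,0.004,0.04,1.635,85],[0,0,-0.09,0.004,0.04,1.635,60],[0,0,-0.09,0.004,0.04,1.635,48]]' 60; python3 steer.py '[[0,0,0,0,0,0,46],[0,0,0,0,0,0,46],[0,0,0,0,0,0,46],[0,0,0,0,0,0,46]]'
```

```text
time: 16.45
tool_pos: [449.5, -177.7, 0.0]
tcp_rot: [-179.9, 0.1, 178.9]
ft_force: [-1.2, 0.3, 13.9]
finger_gap: 51.5
grip_force: 13.1
time: 16.95
tool_pos: [449.6, -177.7, 0.7]
tcp_rot: [-179.9, 0.1, 178.9]
ft_force: [-3.3, 2.1, 11.5]
finger_gap: 48.3
grip_force: 59.7
```

```bash
python3 steer.py '[[0,0,0,0,0,-0.25,46],[0,0,1,0,0,-0.7,46],[0,0,2,-0.01,0.2,-1.2,46],[0,0,3,-0.03,0.6,-1.6,46],[0,0,4,-0.05,1,-1.9,46],[0,0,5,-0.07,1.4,-2,46],[0,0,6,-0.09,1.8,-2,46],[0,0,7,-0.11,2.2,-2,46]]' 80; python3 -c "
from h import *
print(r.sense()['joint_pos'].round(0));rows(((478,203,200),down(40)))"
```

```text
time: 17.95
tool_pos: [463.9, 43.9, 199.8]
tcp_rot: [179.9, 0.0, 108.6]
ft_force: [1.0, 0.5, -1.3]
finger_gap: 47.4
grip_force: 68.3
[ -1. -13. 108.   0.  85. -19.]
rot [ 0.1 -0.  68.6] d [146.3  64.   -0.2]
```

Converted, 146 mm is 1.46, 130 mm is 1.3, 78 degrees is 7.8.

```bash
python3 steer.py '[[0,0,1,0.22,0.09,0,46],[0,0,2,0.43,0.19,0,46],[0,0,3,0.65,0.28,0,46],[0,0,4,0.86,0.38,0,46],[0,0,5,1.08,0.47,0,46],[0,0,6,1.3,0.57,0,46],[0,0,7,1.46,0.64,0,46],[0,0,7.8,1.46,0.64,0,46]]'; cat > tgt.py <<'E'
from fit import *
B=Rn.from_euler('zyx',[4.5,60,0],degrees=True).as_matrix()
RT=Rn.from_matrix(B@np.array([[0,0,1],[0,-1,0],[1,0,0.]]))
PEG=np.array([575.3,211.1,127.1])
def tcp(out,up=0,side=0): # eye relative to the peg in board axes
    return PEG+B@np.array([-out+1.8,side,up-66.])
E
python3 -c "
from tgt import *
print(r.sense()['joint_pos'].round(0));rows((tcp(80),RT)); print(tcp(80))"
```

```text
time: 18.95
tool_pos: [476.9, 202.7, 199.3]
tcp_rot: [-180.0, -0.1, 30.7]
ft_force: [0.1, -0.5, -0.5]
finger_gap: 47.5
grip_force: 68.3
[ 17.  -4. 101.   0.  84.  77.]
rot [-3.8 30.4 28.8] d [ 3.1 -0.7 37.7]
[479.1628556  204.96449871 161.61441859]
```

```bash
python3 steer.py '[[-0.09,0.75,0.72,0,0,0,46],[-0.19,1.5,1.44,0,0,0.05,46],[-0.28,2.25,2.15,0.01,0,0.15,46],[-0.38,3.04,2.88,0.03,-0.007,0.25,46],[-0.38,3.04,2.88,0.03,-0.007,0.37,46],[-0.38,3.04,2.88,0.03,-0.007,0.37,46],[-0.38,3.04,2.88,0.03,-0.007,0.37,46],[-0.38,3.04,2.88,0.03,-0.007,0.37,46]]'; python3 - <<'E'
from tgt import *
print(r.sense()['joint_pos'].round(0));rows((tcp(80),RT));rows((tcp(32),RT))
s=snap('wrist','w7'); cv2.imwrite('pics/v8.png',cv2.resize(s['pixels'],(800,600)))
snap('scene','s7'); print(Cam('w7').proj([PEG,PEG+B@[-19.5,0,0]])/.64)
E
```

```text
time: 19.95
tool_pos: [480.4, 203.7, 163.3]
tcp_rot: [-175.6, -30.1, 0.2]
ft_force: [0.4, -0.1, -1.2]
finger_gap: 47.3
grip_force: 68.3
[ 22. -32. 131.  -8.  51. 114.]
rot [-0.1 -0.   0.2] d [-1.9 -1.2  0.9]
rot [-0.1 -0.   0.2] d [-1.9 -1.1 48.9]
[[394.02969269 189.87712013]
 [393.78017584 192.1424238 ]]
```

View pics/v8.png

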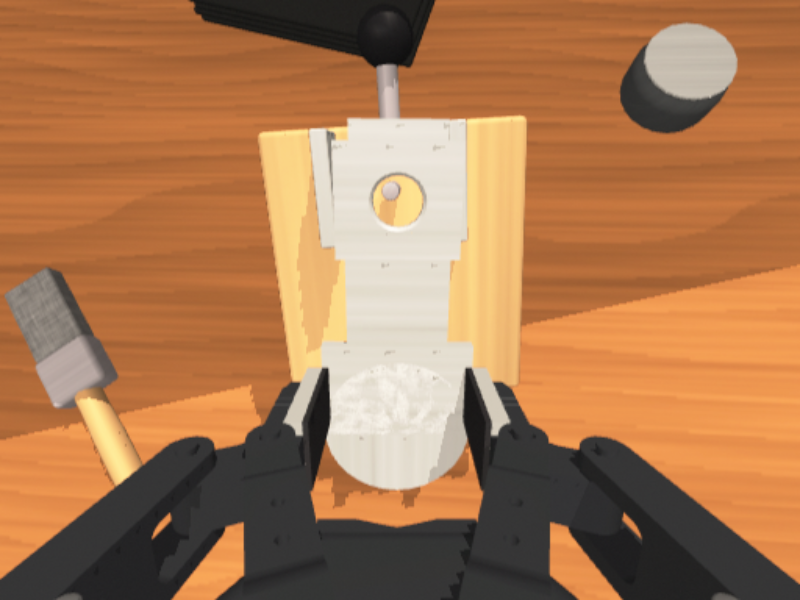

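The hole (397,200) and the peg tip (391,190) are both in view, but the board is turned about 3 degrees against the pattern. That comes from a bug in my target frame: the Euler order was extrinsic. I'll fix it.

```bash
sed -i "s/'zyx',\[4.5,60,0\]/'ZYX',[4.5,60,0]/" tgt.py; python3 - <<'E'
from tgt import *
w=Cam('w7'); print(B.round(3)); rows((tcp(50),RT)); print(w.proj([PEG,PEG+B@[-19.5,0,0]])/.64)
s=r.sense();R0=Rn.from_euler('xyz',s['tcp_rot'],degrees=True)
eye=s['tool_pos']+R0.apply([66,0,-4.3]); print('eye pred px',w.proj(eye)/.64)
E
```

```text
[[ 0.498 -0.078  0.863]
 [ 0.039  0.997  0.068]
 [-0.866  0.     0.5  ]]
rot [-2.3 -0.2 -3.7] d [-0.9  1.3 30.3]
[[394.02969269 189.87712013]
 [392.05691626 192.07454795]]
eye pred px [[395.95492116 200.11140732]]
```

```bash
python3 steer.py '[[-0.1,0,-0.2,0,0,0.05,46],[-0.23,-0.02,-0.37,-0.009,0.013,0.15,46],[-0.23,-0.02,-0.37,-0.009,0.013,0.25,46],[-0.23,-0.02,-0.37,-0.009,0.013,0.3,46],[-0.23,-0.02,-0.37,-0.009,0.013,0.3,46],[-0.23,-0.02,-0.37,-0.009,0.013,0.3,46]]'; python3 - <<'E'
from tgt import *
s=r.sense();R0=Rn.from_euler('xyz',s['tcp_rot'],degrees=True)
sn=snap('wrist','w8');w=Cam('w8')
eye=s['tool_pos']+R0.apply([66,0,-4.3]); e=w.proj(eye)[0]; p=w.proj(PEG+B@[-19.5,0,0])[0]
print('pred eye',e,'pred pegtip',p)
im=sn['pixels']; hsv=cv2.cvtColor(im,cv2.COLOR_BGR2HSV)
x0,y0=e.round().astype(int); rr=26; S=hsv[y0-rr:y0+rr,x0-rr:x0+rr,1]
hole=(S>60).astype(np.uint8); n,l,st,c=cv2.connectedComponentsWithStats(hole)
for i in range(1,n):
    if st[i,4]>40: print('hole comp',st[i],c[i]+[x0-rr,y0-rr])
for row in S[::3]: print(''.join('#' if v>60 else '.' for v in row[::1]))
rows((tcp(50),RT)); rows((tcp(0),RT))
E
```

```text
time: 20.8
tool_pos: [493.5, 204.7, 135.5]
tcp_rot: [-180.0, -30.0, 4.5]
ft_force: [0.0, 0.7, -1.2]
finger_gap: 47.2
grip_force: 68.3
pred eye [253.30413307 126.44189374] pred pegtip [253.33963166 121.00074627]
hole comp [ 11  12  33  33 716] [254.78072626 129.79050279]
....................................................
....................................................
....................................................
....................................................
...........................#####....................
.................####.........########..............
...............####............##########...........
.............######............###########..........
............########..........##############........
............################################........
............################################........
............###############################.........
.............#############################..........
................########################............
...................##################...............
....................................................
....................................................
....................................................
rot [-0.  0. -0.] d [0.7 0.1 0.3]
rot [-0.  0. -0.] d [ 0.8  0.1 50.3]
```

Converted, 44 mm is 0.44, 20 mm is 0.2.

```bash
python3 steer.py '[[0,0,0,0.028,-0.008,0,46],[0,0,0,0.028,-0.008,0.1,46],[0,0,0,0.028,-0.008,0.2,46],[0,0,0,0.028,-0.008,0.28,46],[0,0,0,0.028,-0.008,0.34,46],[0,0,0,0.028,-0.008,0.4,46],[0,0,0,0.028,-0.008,0.44,46],[0,0,0,0.028,-0.008,0.44,46]]'; python3 steer.py '[[0,0,0,0,0,0.01,46],[0,0,0,0,0,0.02,46],[0,0,0,0,0,0.03,46],[0,0,0,0,0,0.04,46],[0,0,0,0,0,0.04,46]]'; python3 - <<'E'
from tgt import *
sn=snap('wrist','w9'); snap('scene','s9')
rows((tcp(0),RT)); s=r.sense();print('F board',B.T@s['ft_force'])
E
```

```text
time: 21.85
tool_pos: [517.5, 207.3, 98.2]
tcp_rot: [180.0, -29.9, 4.5]
ft_force: [0.0, 0.3, -1.1]
finger_gap: 47.5
grip_force: 68.3
time: 22.48
tool_pos: [519.6, 207.5, 95.0]
tcp_rot: [180.0, -29.9, 4.5]
ft_force: [0.3, -1.0, -1.0]
finger_gap: 47.5
grip_force: 68.4
rot [0. 0. 0.] d [-1.7  0.9  2. ]
F board [ 0.27028083 -0.99858197 -1.17275927]
```

```bash
python3 steer.py '[[0,0,0,0,0,0.007,46],[0,0,0,0,0,0.014,46],[0,0,0,0,0,0.014,46]]'; python3 steer.py '[[0,0,0,0,0,0.007,46],[0,0,0,0,0,0.007,46]]';python3 steer.py '[[0,0,0,0,0,0.007,46],[0,0,0,0,0,0.007,46]]'
```

```text
time: 22.95
tool_pos: [520.3, 207.6, 93.9]
tcp_rot: [180.0, -30.0, 4.5]
ft_force: [0.3, -0.0, -0.3]
finger_gap: 47.8
grip_force: 68.4
time: 23.2
tool_pos: [520.7, 207.7, 93.4]
tcp_rot: [180.0, -30.0, 4.5]
ft_force: [-3.4, -0.8, 2.3]
finger_gap: 47.0
grip_force: 69.7
time: 23.45
tool_pos: [521.1, 207.7, 92.8]
tcp_rot: [180.0, -30.0, 4.5]
ft_force: [-3.8, -0.9, 5.9]
finger_gap: 47.0
grip_force: 70.3
```

Converted, -2 mm is -0.02, -1 mm is -0.01.

```bash
python3 steer.py '[[0,0,0,-0.01,0,-0.006,46],[0,0,0,-0.02,0,-0.006,46],[0,0,0,-0.03,0,-0.006,46],[0,0,0,-0.03,0,-0.006,46]]';  python3 -c "
from tgt import *
s=r.sense();print('F board',B.T@s['ft_force'])"; python3 steer.py '[[0,0,0,-0.01,0,0,46],[0,0,0,-0.01,0,0,46]]';  python3 -c "
from tgt import *
s=r.sense();print('F board',B.T@s['ft_force']);rows((tcp(0),RT))"
```

```text
time: 23.95
tool_pos: [517.9, 207.4, 91.5]
tcp_rot: [180.0, -29.9, 4.5]
ft_force: [0.7, -0.3, -0.0]
finger_gap: 47.1
grip_force: 68.1
F board [ 0.35362104 -0.37311899  0.55574213]
time: 24.2
tool_pos: [517.5, 207.5, 91.5]
tcp_rot: [-180.0, -30.0, 4.5]
ft_force: [1.6, -0.5, -1.0]
finger_gap: 47.5
grip_force: 68.1
F board [ 1.6528845  -0.60013945  0.8300305 ]
rot [-0.  0. -0.] d [ 1.9  0.9 -0.1]
```

```bash
for i in 1 2; do python3 steer.py '[[0,0,0,-0.007,0,0,46],[0,0,0,-0.007,0,0,46]]' | sed -n 2,4p; done;  python3 -c "
from tgt import *
s=r.sense();print('F board',B.T@s['ft_force']);rows((tcp(0),RT))"
```

```text
tool_pos: [517.3, 207.5, 91.6]
tcp_rot: [-180.0, -30.0, 4.5]
ft_force: [3.9, -0.2, 1.3]
tool_pos: [517.0, 207.6, 91.7]
tcp_rot: [-180.0, -30.1, 4.5]
ft_force: [5.6, -0.7, 1.6]
F board [ 1.33824578 -1.18397763  5.57735328]
rot [-0.  -0.1 -0. ] d [2.2 1.1 0.3]
```

```bash
python3 steer.py '[[0,0,0,0.007,0,0,46],[0,0,0,0.007,0,0,50],[0,0,0,0.007,0,0,60],[0,0,0,0.007,0,0,85],[0,0,0,0.007,0,0,85],[0,0,0,0.007,0,-0.2,85],[0,0,0,0.007,0,-0.5,85],[0,0,0,0.007,0,-0.9,85]]'; python3 steer.py '[[0,0,0,0,0,-0.3,85],[0,0,0,0,0,-0.6,85],[0,0,0,0,0,-0.6,85],[0,0,0,0,0,-0.6,85]]'; python3 - <<'E'
from tgt import *
sn=snap('wrist','w10'); snap('scene','s10'); w=Cam('w10'); im=sn['pixels']
t=snap('top','t10')
hsv=cv2.cvtColor(im,cv2.COLOR_BGR2HSV)
# predicted hung pattern: eye 4 below peg
o=PEG+B@[-2.5,0,-4.]
pts=dict(eye=[0,0,0],heelL=[0,20,18],heelR=[0,-20,18],toe=[0,0,-106],foreL=[0,26,-60],foreR=[0,-26,-60],knob=None)
for n,p in pts.items(): print(n,w.proj(o+B@p if p else PEG+B@[8.5,0,67])[0].round(1))
kb=blob('w10',PEG+B@[8.5,0,67],14);print('knob',kb[0])
m=((hsv[...,1]<45)&(hsv[...,2]>110)).astype(np.uint8)
u,v=w.proj(o+B@[0,0,-45])[0].astype(int); n,l,st,c=cv2.connectedComponentsWithStats(m); i=l[v,u]; print('plate blob',i,st[i],c[i])
x,y=st[i][:2]; 
for r_ in range(y,y+st[i][3],4):
    q=np.where(l[r_]==i)[0]; print(r_,q.min(),q.max(),(q.min()+q.max())/2)
E
```

```text
time: 25.7
tool_pos: [470.5, 203.3, 168.1]
tcp_rot: [179.9, -29.8, 4.5]
ft_force: [0.2, 0.2, 1.1]
finger_gap: 85.3
grip_force: 0.0
time: 26.2
tool_pos: [441.8, 201.4, 219.8]
tcp_rot: [180.0, -29.9, 4.5]
ft_force: [0.1, 0.3, -0.9]
finger_gap: 84.9
grip_force: 0.0
eye [254.3 116.2]
heelL [233.5  96.8]
heelR [275.1  96.8]
toe [254.2 216.8]
foreL [229.3 175.8]
foreR [279.2 175.8]
knob [254.3  37.7]
knob (np.float64(253.7388632872504), np.float64(35.83410138248848))
plate blob 5 [ 225   90   69  153 6161] [255.05534816 171.24752475]
90 239 269 254.0
94 239 269 254.0
98 234 274 254.0
102 234 274 254.0
106 234 273 253.5
110 234 273 253.5
114 234 273 253.5
118 234 273 253.5
122 234 273 253.5
126 234 273 253.5
130 235 273 254.0
134 237 270 253.5
138 238 270 254.0
142 238 269 253.5
146 238 269 253.5
150 238 269 253.5
154 238 269 253.5
158 238 269 253.5
162 238 269 253.5
166 229 278 253.5
170 229 277 253.0
174 229 277 253.0
178 229 277 253.0
182 230 277 253.5
186 230 277 253.5
190 230 277 253.5
194 230 277 253.5
198 231 276 253.5
202 232 275 253.5
206 235 272 253.5
210 239 268 253.5
214 228 276 252.0
218 225 293 259.0
222 225 293 259.0
226 226 293 259.5
230 228 293 260.5
234 237 293 265.0
238 283 293 288.0
242 287 293 290.0
```

```bash
python3 - <<'E'
from tgt import *
K=PEG+B@[8.5,0,67]
for a in('4','10'):
    rs=[]
    for n,rad in(('t',9),('s',12),('w',22 if a=='4' else 14)): rs.append(Cam(n+a).ray(*blob(n+a,K,rad)[0]))
    print(a,tri(*rs),tri(*rs[:2])[0])
im=cv2.cvtColor(cv2.imread('pics/w10.png'),cv2.COLOR_BGR2HSV)[102:134,236:272]
for row in im[::1]: print(''.join('#' if v>60 else ('o' if b<150 else '.') for v,b in zip(row[:,1],row[:,2])))
# other things unmoved: top picture difference away from arm
a=cv2.imread('pics/top0.png').astype(int);b=cv2.imread('pics/t10.png').astype(int); d=(abs(a-b).max(2)>60).astype(np.uint8)
n,l,st,c=cv2.connectedComponentsWithStats(cv2.morphologyEx(d,cv2.MORPH_OPEN,np.ones((2,2),np.uint8)))
print([(st[i][:5].tolist()) for i in range(1,n) if st[i,4]>15])
E
```

```text
4 (array([637.3747199 , 215.93719426, 153.27362777]), [1.1, 0.7, 0.8]) [636.78825829 215.76238236 152.57842232]
10 (array([639.11567247, 216.21067996, 152.28518853]), [1.5, 0.8, 1.0]) [638.21858461 216.04780832 150.17929911]
....................................
....................................
....................................
....................................
....................................
....................#...............
..............#.....###.............
............##.......###............
............##.......####...........
...........###........####..........
...........###........####..........
..........####.......#####..........
..........#####......#####..........
..........#######..#######..........
..........################..........
..........################..........
...........###############..........
...........###############..........
...........##############...........
............############............
.............##########.............
...............######...............
..................#.................
....................................
....................................
....................................
....................................
....................................
....................................
....................................
....................................
....................................
[[171, 174, 41, 56, 980], [304, 207, 11, 16, 146], [211, 210, 8, 15, 57], [181, 219, 10, 13, 52], [168, 225, 9, 5, 34], [201, 225, 6, 6, 23], [194, 231, 11, 4, 28], [160, 241, 55, 52, 1426], [189, 290, 10, 21, 103], [154, 299, 10, 12, 62], [164, 306, 23, 12, 95], [155, 313, 8, 8, 31], [130, 312, 82, 72, 2993], [441, 316, 62, 41, 1230], [161, 320, 9, 5, 23], [142, 324, 16, 10, 41], [216, 328, 58, 55, 1173], [430, 358, 60, 26, 967], [410, 364, 5, 4, 16], [400, 369, 7, 6, 22], [486, 376, 26, 8, 111]]
```

```bash
python3 - <<'E'
from tgt import *
K=PEG+B@[8.5,0,67]
def J(n):
    c=Cam(n); D=lambda th:PEG+B@[8.5,0,-120]+187*(B@[np.sin(th),0,np.cos(th)]); return c.proj(D(np.radians(1)))[0]-c.proj(D(0))[0]
for n in('s','t'):
    print(n,'px per deg tilt',J(n+'4').round(2))
    u,v=Cam(n+'4').proj(K)[0].round().astype(int)
    f=lambda a:cv2.resize(cv2.imread(f'pics/{n}{a}.png',0),None,fx=10,fy=10,interpolation=cv2.INTER_CUBIC)
    a,b=f('4'),f('10'); h=60
    T=a[10*v-h:10*v+h,10*u-h:10*u+h]; S=b[10*v-h-40:10*v+h+40,10*u-h-40:10*u+h+40]
    m=cv2.matchTemplate(S,T,cv2.TM_CCOEFF_NORMED); _,mx,_,l=cv2.minMaxLoc(m); print('shift px',(l[0]-40)/10,(l[1]-40)/10,mx)
E
```

```text
s px per deg tilt [-0.31  1.17]
shift px -0.3 1.0 0.9910163283348083
t px per deg tilt [ 0.12 -0.43]
shift px 0.0 -0.4 0.9795233011245728
```

```bash
python3 -c "
from bench import r
print(r.hand_in())"
```

```text
the job is handed in; nothing more can be done
None
```

I set the easel, hung the pattern by its heel on the peg (toe down, flat against the board) and handed the job in at about 26 s. The board ended near 61 degrees rather than 60: seating the pattern pushed it back about 0.9 degree, and I left that. Swivel measured within half a degree of square before hanging. I sent the arm nowhere near the brush, hammer or tin, but my last check that nothing else had moved was inconclusive.

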